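# Level the laser stand on the joiner's bench

## Robot

A 6-joint arm with a two-finger parallel gripper is mounted at the origin on the work surface. World frame = base frame: x ahead of the robot, y to its left, z up, the work surface at z = 0. Lengths are in m, angles in rad, forces in N, time in s.
With the tool pointing down it reaches from about 0.375 to 0.975 m from the base axis. Payload 3.8 kg.
Tool frame: the origin (TCP) lies between the finger pads; the fingertips stand 19 mm ahead of it and the grasp point (between the pads) is the TCP (tip_extent is the distance from the TCP to the fingertips, in m); z points along the fingers, y is the direction in which the jaws open and shut (so a half turn about z gives the same grasp; the last joint's range is limited). The gripper opens to 85 mm and grips with 20 to 120 N. Pads are 22 mm wide; open, the fingers measure 114 mm over their backs; the gripper's body (76 mm by 85 mm) begins 54 mm behind the grasp point. The pads swing forward as they close: fully open they stand 13 mm farther back than shut.
Start: joints at [1.258, 0.264, 1.604, -0, 1.274, -0.037], TCP at [0.184, 0.649, 0.25] pointing down, gripper open.
Joint ranges: [-2.63, 2.63], [-0.94, 2.18], [0.31, 2.57], [-1.31, 4.45], [0, 2.66], [-2.55, 2.55]. Speed limits (rad/s): [2.57, 2.57, 3.14, 3.14, 3.14, 3.14].

## Interface

Orientations are given as a unit quaternion [w, x, y, z].
In Python, from bench import * gives the robot as it stands.
- The arm moves only by the tool carry_out, never from a script. Its argument "plan" is a list of rows, each a list of 2 entries, a list of its own where there are three numbers: the shift along the world's x, y, z as a fraction of full scale, then the turn about the world's z as a fraction of full scale. In form: [[[tx, ty, tz], spin], ...]. A call has 1 to 8 rows; each row shifts and turns the pose as measured when the row begins; what a row does not reach is not made up. Full scale, the value 1, is 250 mm for a shift and 90 degrees for a turn. A row lasts 1/8 s, in which the tool goes at most 62.5 mm and 10.7 degrees, less where a joint would pass 70% of its speed; a pose out of reach is approached as far as the arm can. A call with a number of a shift or a turn outside -1 to 1 is refused whole. A call with a gripper value outside its range is refused whole. "hand" is the closure, from -1 (fully open) to 1 (shut), so that 0 is half open, set as the call begins (left out, the last holds). The fingers move at their own pace and stop on an object; "grip_force" is the grip in N (left out, the last holds). Time passes only in rows, so rows that do not move let the fingers close. It gives the time, the measured TCP pose, the force and the opening at its end, in the units of the state.
- get_obs(): the state, without advancing time (a new reading comes with each control period).
- grab_frame(name): name is "side" or "top"; returns (picture, depth): 384x512x3 uint8, red, green, blue; 384x512 float32, m along the optical axis (not along the pixel's ray), 0 where there is no reading.
- camera_info(name): a dict with "fx", "fy", "cx", "cy" (pixels), "R" (3x3) and "t" (3): a world point X has camera coordinates R X + t. Camera axes: x right, y down, z forward; pixel columns grow to the right and rows downward; lengths in m; the calibration is good to about 2 mm. A picture is of the moment at which its call begins. camera_info takes no time and is no camera call.
- hand_in(): hands the job in, once; it reports no verdict.
The state is a dict: "time_s": time; "q": joint angles; "dq": joint speeds; "joint_torque": joint torques, N m; "eef_pos": TCP position; "eef_rot": TCP orientation; "force": force on the tool from outside, world axes, zero at the start; "torque": the same for the moment, N m; "grip_width": opening from 0.0 (shut) to 1.0 (fully open).
Only numpy, scipy, OpenCV 4.12 (cv2) and the standard library are available. Lean on these libraries where they do the work, as an engineer would, in place of code of your own. Each camera call takes 0.05 s, during which the arm holds its last target.

## Task

The laser stand on the bench is out of level. Turn its two black hand screws, one after the other as far as each needs, until the bubble in each arm's vial sits midway between its two black lines, then let go. Leave the tools and the wood offcut lying around it where they are.

Things in the scene. Friction and masses are not known exactly. Their poses are not given: they have to be found in the camera images.
- stand: The laser stand, fixed to the bench: a V-shaped aluminium plate (top face about 50 mm above the bench) on a hidden fixed foot at the V's corner and a hand screw at each arm's end, 200 mm apart. Origin on the bench midway between the screws; x runs away from the fixed foot, y to the left screw. A 66 x 70 mm grey laser, top at about 121 mm, is clamped over the foot.
- screw_left (a point): Left hand screw (seen from the robot): upright black fluted round knob 36 mm across, 34 mm tall. The point is its centre, 93 mm above the bench; underside at 76 mm, top 110 mm. It turns on the spot, stiffly (0.12 N m), and stays as left; stops 2.4 rad either side of level. Clockwise from above raises this arm's end and moves the left bubble 7 mm per radian along the arm, from the pivot towards this screw.
- screw_right (a point): Right hand screw: the same knob, size, height, stiffness and stops; the point is its centre. Clockwise from above raises its arm's end and moves the right bubble 7 mm per radian along that arm, from the pivot towards this screw. For both screws, anticlockwise moves the bubble back towards the pivot. Neither screw moves the other's bubble in its vial.
- pivot (a point): The fixed foot, a ball pivot hidden under the laser, on the robot's side of the screws; never adjusted. The point is 45 mm above the bench, 141 mm horizontally from each screw; the two arms of the V run straight from it to the screws, at a right angle.
- vial_left (a point): Middle of the left arm's level vial: a flat green window 52 x 18 mm in a black frame, its length along the arm, let into the plate 83 mm from the pivot. Two thin black lines across it, 21 mm apart, mark the middle. The point is about 55 mm above the bench, halfway between the lines.
- vial_right (a point): Middle of the right arm's level vial: the same vial on the right arm. The point is halfway between its two lines.
- bubble_left_centre (a point): Middle of the pale bubble, 13 mm long and 10 mm wide, in the left vial. It slides along the vial towards the high end and is midway between the lines when that arm is level; it starts up to 15 mm off.
- bubble_right_centre (a point): Middle of the same kind of bubble in the right vial; it starts up to 15 mm off.
- screwdriver: Loose screwdriver, 190 mm long, lying beside the left of the stand, to be left alone. x is its length.
- scraper: Loose scraper with a blue handle, 200 mm long, lying beside the right of the stand, to be left alone. x is its length.
- offcut: Loose wood offcut 110 x 50 x 22 mm lying beyond the stand, to be left alone. Origin at the centre of its underside.

How it is judged:
At the end, for the whole second after the job is handed in: Each bubble's middle is within 4 mm of its vial's middle, so that it lies between the two lines, and stays there with the stand let go (horizontal distance between bubble_left_centre and vial_left below 0.004 m and horizontal distance between bubble_right_centre and vial_right below 0.004 m); the robot touches nothing.
It fails at once if the screwdriver is shifted by more than 20 mm (distance of screwdriver from where it was at the start of the episode above 0.02 m).
It fails at once if the scraper is shifted by more than 20 mm (distance of scraper from where it was at the start of the episode above 0.02 m).
It fails at once if the wood offcut is shifted by more than 20 mm (distance of offcut from where it was at the start of the episode above 0.02 m).
It also fails if it takes over 64 s, if anything falls off the work surface, if the arm or the gripper's body presses on something with over 40 N, if the wrist force passes 120 N, or if a joint passes its speed limit or range.

## Working session

There is one attempt and no reset: what is moved stays moved. The work goes in short steps, Python scripts to look and compute and a tool call to move; the robot and the scene stay as the last step left them, time stands still between calls to the robot, and variables do not carry over. Pictures are saved under pics/ and viewed, and the job is handed in when it is done.

Besides the shell and the picture viewer there is one more tool, called after "Call:" as a command line: name --argument value ..., lists and objects as JSON in quotes. carry_out: Moves the arm, as the interface text tells. Its arguments: {"type":"object","properties":{"plan":{"type":"array"},"hand":{"type":"number"},"grip_force":{"type":"number"}},"required":["plan"]}

```bash
ls; mkdir -p pics; python3 - <<'E'
from bench import *
import cv2
o=get_obs(); print(o)
for n in("top","side"):
    p,d=grab_frame(n); cv2.imwrite(f"pics/{n}0.png",p[...,::-1]); import numpy as np; np.savez(f"{n}0.npz",p=p,d=d); print(camera_info(n))
E
```

```text
pics
{'time_s': 0.0, 'q': array([ 1.25811477e+00,  2.64755583e-01,  1.60538329e+00, -2.11572241e-05,
        1.27372452e+00, -3.69320157e-02]), 'dq': array([ 0.00082192,  0.00110007,  0.00149221,  0.00146574, -0.00014776,
        0.00049493]), 'joint_torque': array([-1.08584380e-03, -5.15105438e+01, -3.67321265e+01, -1.87051201e-04,
        1.25105929e-02,  5.86309774e-07]), 'eef_pos': array([0.18359413, 0.64882339, 0.24895534]), 'eef_rot': array([-1.87503559e-04,  1.37435196e-01,  9.90510110e-01, -1.11982603e-03]), 'force': array([ 0.63588788, -0.60391478,  0.07039463]), 'torque': array([-0.02745219,  0.00318846, -0.02752818]), 'grip_width': 0.9997367292179392}
{'fx': 399.2283596301954, 'fy': 399.2283596301954, 'cx': 255.72734373564305, 'cy': 191.71584427554544, 'R': array([[-0.01844954, -0.99982441, -0.00328051],
       [-0.9972841 ,  0.01863645, -0.07125383],
       [ 0.07130246,  0.001957  , -0.99745282]]), 't': array([0.06288898, 0.59130256, 0.92651616])}
{'fx': 445.542210824778, 'fy': 445.542210824778, 'cx': 252.05918187392345, 'cy': 199.13934743098739, 'R': array([[ 0.69243391, -0.72112787, -0.02258064],
       [-0.40024322, -0.35790083, -0.84363046],
       [ 0.60028381,  0.59319608, -0.53644921]]), 't': array([-0.38833405,  0.33278279,  0.98511155])}
```

View pics/top0.png

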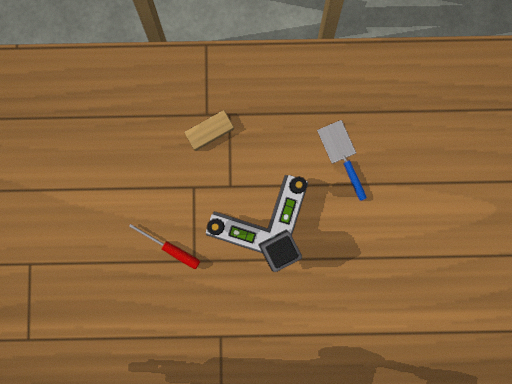

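View pics/side0.png

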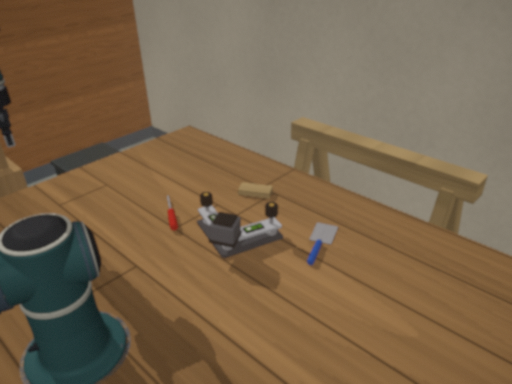

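```bash
cat > h.py <<'E'
from bench import *
import numpy as np, cv2
def ray(n,u,v,z):
    c=camera_info(n); R=np.array(c['R']);t=np.array(c['t'])
    C=-R.T@t; d=R.T@np.array([(u-c['cx'])/c['fx'],(v-c['cy'])/c['fy'],1])
    return C+d*(z-C[2])/d[2]
def proj(n,X):
    c=camera_info(n); x=np.array(c['R'])@np.array(X)+np.array(c['t']); return np.array([c['fx']*x[0]/x[2]+c['cx'],c['fy']*x[1]/x[2]+c['cy']])
E
python3 - <<'E'
from h import *
p=np.load('top0.npz')['p'];d=np.load('top0.npz')['d']
cv2.imwrite('pics/z0.png',cv2.resize(p[165:280,190:320,::-1],None,fx=5,fy=5,interpolation=cv2.INTER_CUBIC)[:600])
hsv=cv2.cvtColor(p,cv2.COLOR_RGB2HSV)
# knobs: dark blobs
for nm,(u,v) in dict(L=(216,227),R=(299,184)).items():
    m=np.zeros(p.shape[:2],bool); m[v-14:v+15,u-14:u+15]=True
    W=d.copy()
    dz=d[v-3:v+4,u-3:u+4]; print(nm,dz.min(),dz.max())
    k=m&(p.max(2)<70)
    ys,xs=np.where(k); 
    c=np.array(list(zip(xs,ys)),np.float32); (cx,cy),r=cv2.minEnclosingCircle(c); print('dark',len(c),cx,cy,r, ray('top',cx,cy,.11))
    k=m&(d>0)&(d<dz.min()+.008); ys,xs=np.where(k); print('depth',len(xs),xs.mean(),ys.mean(),ray('top',xs.mean(),ys.mean(),.11))
g=(hsv[...,0]>35)&(hsv[...,0]<85)&(hsv[...,1]>110)&(hsv[...,2]>50)
n,l,s,ce=cv2.connectedComponentsWithStats(g.astype(np.uint8))
for i in range(1,n):
    if s[i,4]>15: print(s[i],ce[i],ray('top',*ce[i],.055))
E
```

```text
L 0.8497108 0.85868865
dark 187 220.21697998046875 225.85848999023438 13.389450073242188 [0.5142542  0.12899895 0.11      ]
depth 200 214.53 226.595 [0.51290888 0.1411796  0.11      ]
R 0.85610324 0.86344695
dark 201 297.57574462890625 187.50344848632812 15.626214981079102 [ 0.59342327 -0.03847369  0.11      ]
depth 210 297.96190476190475 184.3047619047619 [ 0.60031497 -0.0394837   0.11      ]
[281 199  14  24 166] [287.70481928 209.52409639] [ 0.54786992 -0.02034688  0.055     ]
[230 227  25  15 169] [242.73964497 234.32544379] [0.49346849 0.08312555 0.055     ]
```

View pics/z0.png

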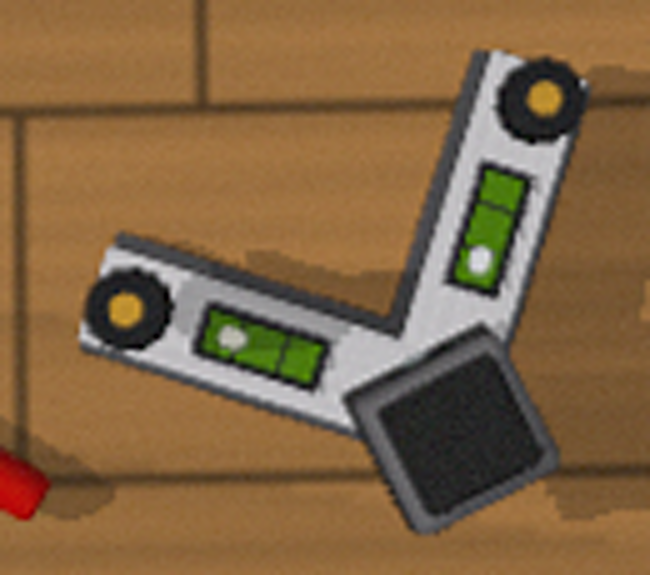

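```bash
cat >> h.py <<'E'
def knobs(n,p,z=.11):
    hsv=cv2.cvtColor(p,cv2.COLOR_RGB2HSV); out={}
    for nm,X in dict(L=(.513,.14,z),R=(.600,-.0395,z)).items():
        u,v=np.round(proj(n,X)).astype(int)
        m=np.zeros(p.shape[:2],bool); m[v-9:v+10,u-9:u+10]=1
        w=(m&(hsv[...,0]<30)&(hsv[...,1]>120)&(p[...,0]>120))*1.
        ys,xs=np.where(w>0); 
        out[nm]=(len(xs),xs.mean() if len(xs) else 0,ys.mean() if len(xs) else 0)
    return out
def bub(p,KL,KR,scale=2000):
    # rectify plane z=.055 about each vial: x' along arm pivot->screw
    KL=np.array(KL[:2]);KR=np.array(KR[:2]); mid=(KL+KR)/2; y=(KL-KR)/np.linalg.norm(KL-KR); x=np.array([y[1],-y[0]]); piv=mid-.1*x
    res={}
    for nm,K in(('L',KL),('R',KR)):
        a=(K-piv)/np.linalg.norm(K-piv); b=np.array([-a[1],a[0]]); c=piv+.083*a
        W,H=90,40 # mm
        q=[(0,0),(W,0),(W,H),(0,H)]
        src=[proj('top',[*(c+a*(i-W/2)/1000+b*(H/2-j)/1000),.055]) for i,j in q]
        M=cv2.getPerspectiveTransform(np.float32(src),np.float32(q)*4)
        im=cv2.warpPerspective(p,M,(W*4,H*4),flags=cv2.INTER_CUBIC)
        res[nm]=im
    return res,piv
E
python3 - <<'E'
from h import *
p=np.load('top0.npz')['p'];ps=np.load('side0.npz')['p']
k=knobs('top',p);print(k); K={a:ray('top',*k[a][1:],.11) for a in k}; print(K, np.linalg.norm(K['L']-K['R']))
ks=knobs('side',ps);print(ks,{a:proj('side',K[a]) for a in K})
r,piv=bub(p,K['L'],K['R']);print(piv)
out=np.vstack([r['L'],r['R']]);cv2.imwrite('pics/v0.png',cv2.resize(out[...,::-1],None,fx=1.8,fy=1.8))
u,v=proj('side',[.53,.05,.08]).astype(int);cv2.imwrite('pics/s0.png',cv2.resize(ps[v-50:v+50,u-65:u+65,::-1],None,fx=6,fy=6,interpolation=cv2.INTER_CUBIC))
for nm in r:
    im=r[nm].astype(int); h=cv2.cvtColor(r[nm],cv2.COLOR_RGB2HSV)
    g=(h[...,0]>35)&(h[...,0]<85)&(h[...,1]>120)
    cols=np.where(g.sum(0)>20)[0]; print(nm,'green mm',cols.min()/4-45,cols.max()/4-45)
    print(nm, (im[70:90].mean(0)[:, :]).astype(int)[::6].tolist())
E
```

```text
{'L': (55, np.float64(211.34545454545454), np.float64(224.8909090909091)), 'R': (81, np.float64(300.77777777777777), np.float64(180.91358024691357))}
{'L': array([0.51666569, 0.14795204, 0.11      ]), 'R': array([ 0.60753271, -0.04573712,  0.11      ])} 0.21394463757329873
{'L': (212, np.float64(205.9245283018868), np.float64(191.12264150943398)), 'R': (104, np.float64(272.08653846153845), np.float64(204.53846153846155))} {'L': array([205.03089684, 192.48970857]), 'R': array([274.21552679, 203.7905634 ])}
[0.47156682 0.00863525]
L green mm -29.75 23.75
L [[190, 188, 192], [193, 191, 193], [193, 192, 194], [191, 191, 193], [188, 188, 190], [172, 171, 173], [152, 152, 154], [145, 143, 146], [95, 90, 97], [40, 39, 44], [36, 49, 29], [58, 93, 22], [78, 127, 15], [79, 128, 11], [76, 122, 11], [75, 121, 11], [73, 120, 11], [73, 120, 14], [73, 119, 15], [69, 112, 15], [60, 93, 19], [48, 66, 29], [54, 78, 28], [66, 106, 21], [66, 108, 19], [63, 101, 16], [64, 99, 17], [63, 98, 15], [61, 97, 18], [61, 97, 22], [59, 97, 12], [58, 96, 7], [73, 102, 42], [111, 127, 95], [154, 159, 143], [173, 17
[... 648 characters left out ...]
134], [196, 199, 197], [215, 213, 224], [210, 210, 215], [207, 209, 211], [210, 211, 215], [211, 211, 217], [189, 194, 193], [134, 156, 117], [81, 125, 31], [68, 118, 5], [72, 120, 8], [73, 121, 8], [75, 122, 11], [73, 121, 12], [73, 121, 14], [74, 121, 16], [73, 121, 10], [75, 123, 10], [73, 117, 18], [59, 89, 27], [52, 73, 36], [66, 102, 25], [74, 125, 8], [74, 124, 10], [75, 123, 15], [75, 122, 13], [73, 121, 8], [73, 122, 10], [76, 124, 14], [68, 111, 15], [44, 69, 20], [44, 45, 46], [96, 91, 101], [165, 162, 166], [199, 196, 200], [194, 192, 195], [190, 189, 191], [191, 189, 191], [191, 188, 191], [193, 191, 194], [189, 189, 191], [143, 143, 145], [52, 53, 51], [9, 14, 7], [23, 24, 22]]
```

View pics/v0.png

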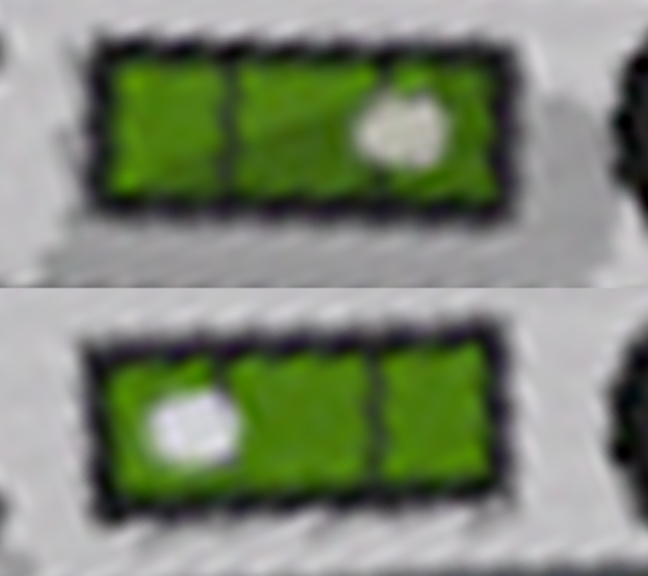

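View pics/s0.png

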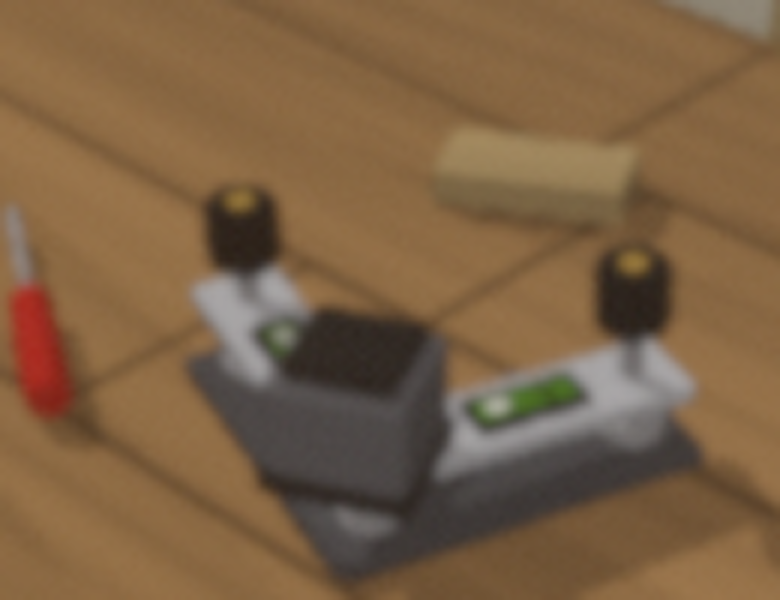

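```bash
sed -i 's/v-9:v+10,u-9:u+10/v-4:v+5,u-4:u+5/; s/(.513,.14,z)/(.5123,.1405,z)/;s/(.600,-.0395,z)/(.600,-.0402,z)/' h.py
python3 - <<'E'
from h import *
p=np.load('top0.npz')['p'];ps=np.load('side0.npz')['p']
k=knobs('top',p);print(k); K={a:ray('top',*k[a][1:],.11) for a in k}; print(K, np.linalg.norm(K['L']-K['R']))
ks=knobs('side',ps);print(ks,{a:proj('side',K[a]) for a in K})
print({a:ray('side',*ks[a][1:],.11) for a in K})
from scipy.spatial.transform import Rotation as Ro
q=get_obs()['eef_rot']; print(Ro.from_quat(q[[1,2,3,0]]).as_matrix())
r,piv=bub(p,K['L'],K['R']);print(piv)
E
```

```text
{'L': (32, np.float64(214.5), np.float64(226.5)), 'R': (36, np.float64(298.5), np.float64(184.16666666666666))}
{'L': array([0.51311245, 0.14124152, 0.11      ]), 'R': array([ 0.60059164, -0.04064938,  0.11      ])} 0.20183386218898627
{'L': (28, np.float64(205.82142857142858), np.float64(191.57142857142858)), 'R': (11, np.float64(271.54545454545456), np.float64(203.72727272727272))} {'L': array([205.61692531, 193.751595  ]), 'R': array([271.24480028, 204.13259381])}
{'L': array([0.52170049, 0.15015152, 0.11      ]), 'R': array([ 0.60273065, -0.03988237,  0.11      ])}
[[-9.62218831e-01  2.72276640e-01 -5.94091747e-04]
 [ 2.72277285e-01  9.62216885e-01 -1.93574690e-03]
 [ 4.45864461e-05 -2.02436981e-03 -9.99997950e-01]]
[0.46673293 0.00695389]
```

Call:
carry_out --plan '[[[0.15, -0.2, 0], 0], [[0.15, -0.2, 0], 0], [[0.15, -0.2, 0], 0], [[0.15, -0.2, 0], 0], [[0.15, -0.2, 0], 0], [[0.15, -0.2, 0], 0], [[0.15, -0.2, 0], 0], [[0.15, -0.2, 0], 0]]' --hand -1 --grip_force 60

```text
time_s: 1.1
eef_pos: [0.4797, 0.2468, 0.2444]
eef_rot: [-0.001, 0.133, 0.991, -0.003]
force: [1.0, 0.4, 0.1]
grip_width: 0.998
```

```bash
python3 -c "
from bench import *
o=get_obs();print(o['eef_pos'],o['eef_rot'],o['q'],o['time_s'])"
```

```text
[0.47969907 0.24677409 0.2444293 ] [-0.00113998  0.13287086  0.99112879 -0.00278342] [ 0.43107976  0.01443891  1.89726327 -0.00369054  1.23479655 -0.87196005] 1.1
```

Call:
carry_out --plan '[[[0.033, -0.106, 0], -0.11], [[0.033, -0.106, 0], -0.11], [[0.033, -0.106, 0], -0.11], [[0.033, -0.106, 0.02], -0.11], [[0, 0, 0], -0.11], [[0, 0, 0], -0.11], [[0, 0, 0], -0.11], [[0, 0, 0], 0]]'

```text
time_s: 2.1
eef_pos: [0.5134, 0.1309, 0.2452]
eef_rot: [-0.005, 0.69, 0.724, -0.004]
force: [-0.4, 0.3, -0.1]
grip_width: 1.0
```

```bash
cat > st.py <<'E'
from h import *
from scipy.spatial.transform import Rotation as Ro
o=get_obs();q=o['eef_rot'];M=Ro.from_quat(q[[1,2,3,0]]).as_matrix()
print('t',round(o['time_s'],2),'pos',o['eef_pos'].round(4),'yaw(y)',np.degrees(np.arctan2(M[1,1],M[0,1])).round(2),'z',M[:,2].round(4),'q',o['q'].round(2),'F',o['force'].round(1),'T',o['torque'].round(2),'w',round(o['grip_width'],3))
E
python3 st.py
```

```text
t 2.1 pos [0.5134 0.1309 0.2452] yaw(y) 2.73 z [-0.0134  0.0017 -0.9999] q [ 0.2  -0.    1.91  0.    1.24  0.15] F [-0.4  0.3 -0.1] T [-0.03 -0.03 -0.01] w 1.0
```

Call:
carry_out --plan '[[[0, 0.04, -0.1], 0], [[0, 0, -0.1], 0], [[0, 0, -0.1], 0], [[0, 0, -0.1], 0], [[0, 0, 0], 0]]'

```text
time_s: 2.72
eef_pos: [0.5125, 0.1414, 0.1423]
eef_rot: [-0.005, 0.683, 0.73, -0.004]
force: [-0.1, 0.7, -0.8]
grip_width: 1.003
```

```bash
python3 st.py; python3 - <<'E'
from h import *
for n in('top','side'):
    p,d=grab_frame(n); u,v=proj(n,[.513,.141,.11]).astype(int); cv2.imwrite(f'pics/{n}1.png',cv2.resize(p[v-45:v+45,u-55:u+55,::-1],None,fx=6,fy=6,interpolation=cv2.INTER_CUBIC))
E
```

```text
t 2.73 pos [0.5125 0.1414 0.1423] yaw(y) 3.78 z [-0.0135  0.0015 -0.9999] q [0.22 0.1  2.01 0.01 1.05 0.15] F [-0.1  0.7 -0.8] T [0.01 0.05 0.  ] w 1.003
```

View pics/top1.png

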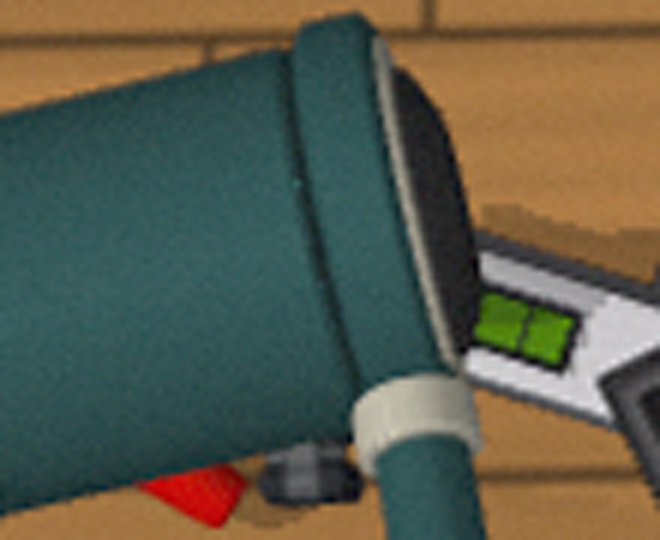

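View pics/side1.png

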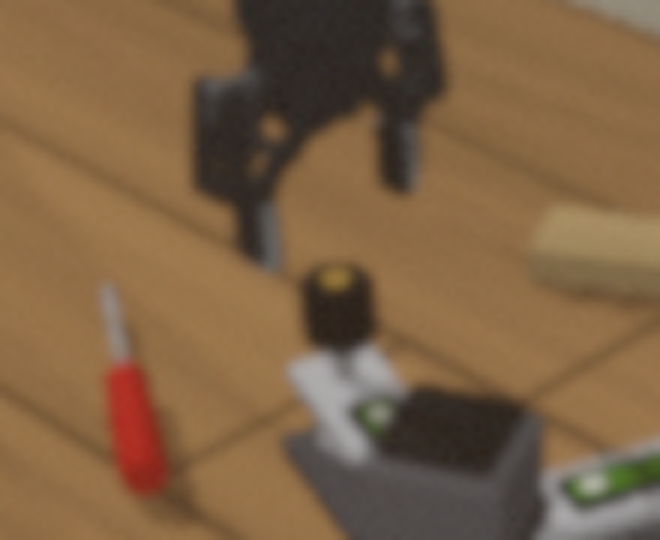

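Call:
carry_out --plan '[[[0, 0, -0.07], 0], [[0, 0, -0.07], 0], [[0, 0, -0.05], 0], [[0, 0, 0], 0]]'

```text
time_s: 3.32
eef_pos: [0.5162, 0.1422, 0.0967]
eef_rot: [-0.003, 0.683, 0.73, -0.0]
force: [-0.5, 0.4, -0.3]
grip_width: 0.998
```

Call:
carry_out --plan '[[[0, 0, 0], 0], [[0, 0, 0], 0], [[0, 0, 0], 0], [[0, 0, 0], 0], [[0, 0, 0], 0], [[0, 0, 0], 0]]' --hand 1

```text
time_s: 4.08
eef_pos: [0.5114, 0.1418, 0.0971]
eef_rot: [-0.006, 0.683, 0.73, -0.004]
force: [-0.6, -0.1, -1.4]
grip_width: 0.404
```

```bash
python3 st.py; python3 - <<'E'
from h import *
for n in('side',):
    p,d=grab_frame(n); u,v=proj(n,[.513,.141,.11]).astype(int); cv2.imwrite(f'pics/{n}2.png',cv2.resize(p[v-45:v+45,u-55:u+55,::-1],None,fx=6,fy=6,interpolation=cv2.INTER_CUBIC))
E
```

```text
t 4.08 pos [0.5114 0.1418 0.0971] yaw(y) 3.79 z [-0.0152  0.0024 -0.9999] q [0.22 0.15 2.05 0.01 0.96 0.15] F [-0.6 -0.1 -1.4] T [ 0.06 -0.14  0.02] w 0.404
```

View pics/side2.png

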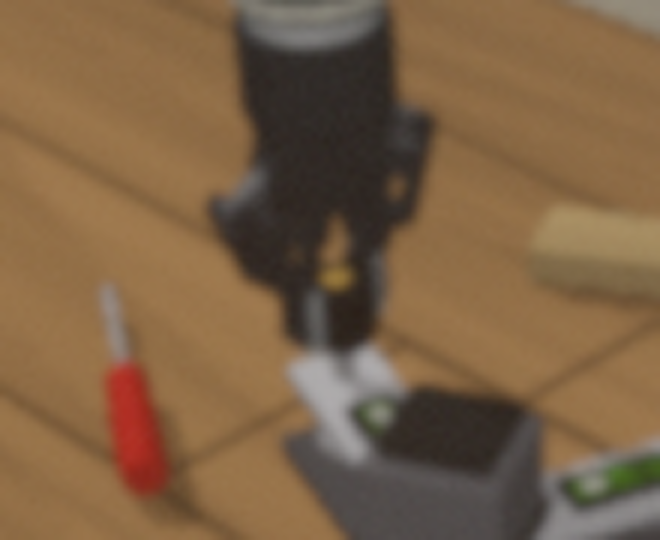

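Call:
carry_out --plan '[[[0, 0, 0], 0.1], [[0, 0, 0], 0.1], [[0, 0, 0], 0.1], [[0, 0, 0], 0.1]]'

```text
time_s: 4.62
eef_pos: [0.5102, 0.1413, 0.0971]
eef_rot: [-0.006, 0.416, 0.909, -0.007]
force: [-1.1, -1.7, -1.5]
grip_width: 0.406
```

```bash
python3 st.py
```

```text
t 4.62 pos [0.5102 0.1413 0.0971] yaw(y) 40.81 z [-0.0171 -0.0085 -0.9998] q [ 0.23  0.15  2.05 -0.01  0.96 -0.48] F [-1.1 -1.7 -1.5] T [ 0.03 -0.06 -0.15] w 0.406
```

Call:
carry_out --plan '[[[0, 0, 0], 0.1], [[0, 0, 0], 0.1], [[0, 0, 0], 0.1], [[0, 0, 0], 0.1], [[0, 0, 0], 0.1], [[0, 0, 0], 0.1], [[0, 0, 0], 0]]'

```text
time_s: 5.5
eef_pos: [0.5095, 0.1395, 0.0971]
eef_rot: [-0.003, -0.055, 0.998, -0.011]
force: [-0.9, 0.3, -2.2]
grip_width: 0.398
```

```bash
python3 st.py;  python3 - <<'E'
from h import *
for n in('side','top'):
    p,d=grab_frame(n); u,v=proj(n,[.513,.12,.11]).astype(int); cv2.imwrite(f'pics/{n}3.png',cv2.resize(p[v-45:v+45,u-55:u+55,::-1],None,fx=6,fy=6,interpolation=cv2.INTER_CUBIC))
E
```

```text
t 5.5 pos [0.5095 0.1395 0.0971] yaw(y) 96.33 z [-0.0054 -0.0216 -0.9998] q [ 0.23  0.14  2.05 -0.02  0.96 -1.43] F [-0.9  0.3 -2.2] T [0.45 0.04 0.1 ] w 0.398
```

View pics/top3.png

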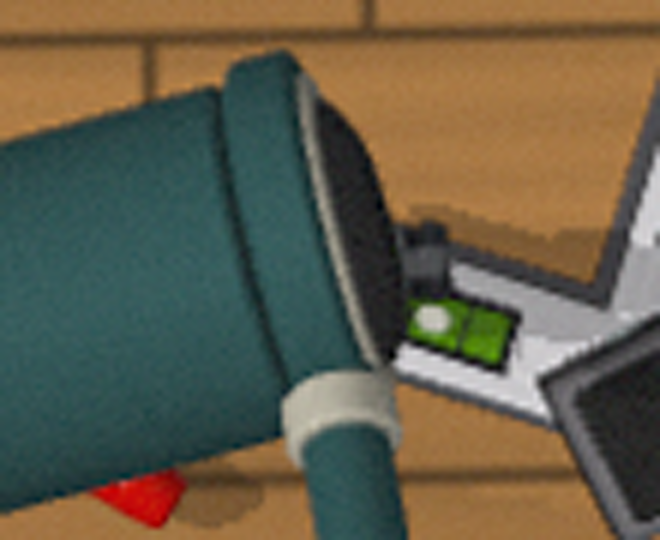

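View pics/side3.png

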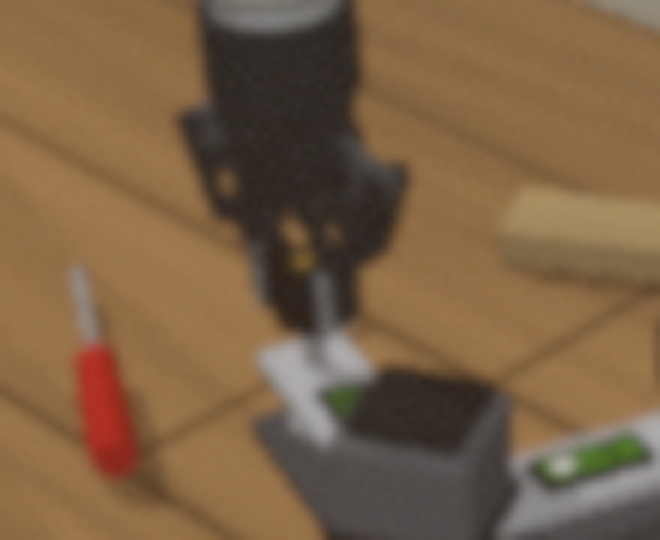

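```bash
cat > vi.py <<'E'
from h import *
import sys
tag=sys.argv[1]; p,d=grab_frame('top'); np.savez(tag+'.npz',p=p)
p0=np.load('top0.npz')['p']
for nm,q in(('t0',p0),(tag,p)):
    r,piv=bub(q,(.5131,.1412),(.6000,-.0402))
    cv2.imwrite(f'pics/{nm}_v.png',cv2.resize(np.vstack([r['L'],r['R']])[...,::-1],None,fx=1.8,fy=1.8))
    for a in r:
        im=r[a].astype(float); h=cv2.cvtColor(r[a],cv2.COLOR_RGB2HSV)
        m=(h[...,1]<110)&(h[...,2]>120); m[:48]=0;m[112:]=0
        m[:,:60]=0;m[:,290:]=0
        n,l,s,ce=cv2.connectedComponentsWithStats(m.astype(np.uint8))
        print(nm,a,[(ce[i]/4-[45,20],s[i][4]) for i in range(1,n) if s[i][4]>200])
        G=im[56:104,:,1].mean(0)
        # dark lines: local minima
        mins=[(i/4-45,int(G[i])) for i in range(40,310) if G[i]==G[max(0,i-8):i+9].min() and G[i]<105]
        print('   minima',mins)
E
python3 vi.py t1
```

```text
t0 L [(array([13.78520155,  0.5512148 ]), np.int32(1811))]
   minima [(-28.25, 32), (-28.0, 32), (-10.25, 70), (27.25, 30)]
t0 R [(array([-29.42071429,   0.32285714]), np.int32(350)), (array([-13.82720058,  -0.83982684]), np.int32(2079))]
   minima [(-26.5, 35), (11.5, 72), (28.0, 39)]
t1 L [(array([2.11672518, 0.54225176]), np.int32(1994))]
   minima [(-27.5, 34), (-10.25, 75), (17.75, 31), (25.75, 36), (26.0, 36)]
t1 R [(array([-29.60892116,   0.51141079]), np.int32(241)), (array([-13.90236149,  -1.10399637]), np.int32(2202))]
   minima [(-26.5, 29), (11.5, 76), (28.25, 41)]
```

View pics/t1_v.png

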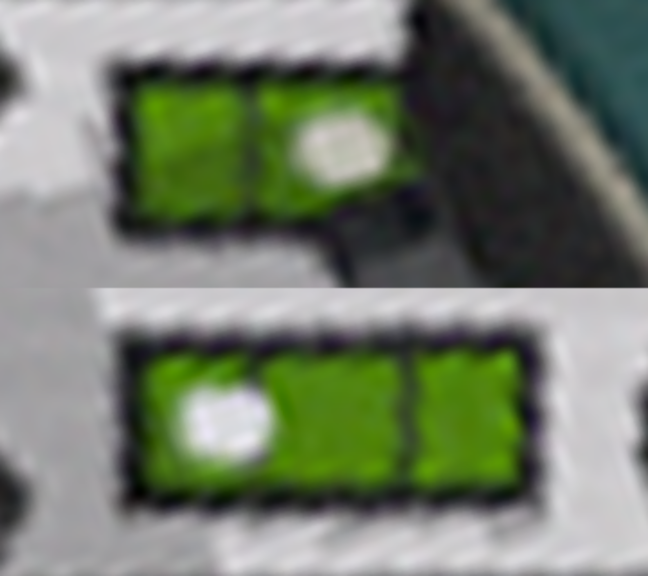

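Call:
carry_out --plan '[[[0, 0, 0], 0.09], [[0, 0, 0], 0.08], [[0, 0, 0], 0]]'

```text
time_s: 6.02
eef_pos: [0.5096, 0.139, 0.0971]
eef_rot: [-0.002, -0.187, 0.982, -0.011]
force: [-0.2, -0.9, -1.8]
grip_width: 0.403
```

```bash
python3 st.py; python3 vi.py t2|tail -4|head -2
```

```text
t 6.03 pos [0.5096 0.139  0.0971] yaw(y) 111.61 z [ 3.000e-04 -2.320e-02 -9.997e-01] q [ 0.23  0.14  2.06 -0.03  0.95 -1.7 ] F [-0.2 -0.9 -1.8] T [0.4  0.15 0.12] w 0.403
t2 L [(array([0.74493927, 0.41244939]), np.int32(1976))]
   minima [(-27.5, 26), (-19.5, 103), (-10.25, 70), (17.75, 29), (22.0, 32), (22.25, 32)]
```

Call:
carry_out --plan '[[[0, 0, 0], 0], [[0, 0, 0], 0], [[0, 0, 0], 0], [[0, 0, 0], 0]]' --hand -1

```text
time_s: 6.58
eef_pos: [0.511, 0.1397, 0.0984]
eef_rot: [-0.001, -0.185, 0.983, -0.011]
force: [0.8, 0.0, 0.3]
grip_width: 1.0
```

Call:
carry_out --plan '[[[0, 0, 0.08], 0], [[0, 0, 0.1], 0], [[0, 0, 0.12], 0], [[0, 0, 0.12], 0], [[0, 0, 0.12], 0], [[0, 0, 0], 0]]'

```text
time_s: 7.32
eef_pos: [0.51, 0.1395, 0.2371]
eef_rot: [-0.001, -0.184, 0.983, -0.011]
force: [-0.1, 0.5, 0.1]
grip_width: 1.001
```

```bash
python3 st.py; python3 vi.py t3|tail -4
```

```text
t 7.33 pos [0.51   0.1395 0.2371] yaw(y) 111.25 z [ 0.0023 -0.0229 -0.9997] q [ 0.23 -0.    1.93 -0.02  1.22 -1.7 ] F [-0.1  0.5  0.1] T [-0.01  0.01  0.03] w 1.001
t3 L [(array([0.64826998, 0.39961014]), np.int32(2052))]
   minima [(-27.5, 32), (-10.0, 84), (11.0, 74), (27.75, 27)]
t3 R [(array([-29.32848101,   0.23924051]), np.int32(395)), (array([-13.87436372,  -1.33676539]), np.int32(2161))]
   minima [(-26.5, 40), (11.5, 76), (28.0, 41)]
```

Call:
carry_out --plan '[[[0.09, -0.18, 0], -0.1], [[0.09, -0.18, 0], -0.1], [[0.09, -0.18, 0], 0], [[0.09, -0.18, 0], 0], [[0, 0, 0], 0]]'

```text
time_s: 8.0
eef_pos: [0.5964, -0.0449, 0.2261]
eef_rot: [-0.01, -0.025, 1.0, -0.01]
force: [-0.3, 0.7, -0.5]
grip_width: 0.998
```

```bash
python3 st.py
```

```text
t 8.0 pos [ 0.5964 -0.0449  0.2261] yaw(y) 92.82 z [-0.02   -0.0207 -0.9996] q [-0.1   0.15  1.79 -0.02  1.22 -1.72] F [-0.3  0.7 -0.5] T [-0.01 -0.02 -0.01] w 0.998
```

Call:
carry_out --plan '[[[0.016, 0.02, -0.1], 0], [[0, 0, -0.1], 0], [[0, 0, -0.1], 0], [[0, 0, 0], 0]]'

```text
time_s: 8.5
eef_pos: [0.5955, -0.0375, 0.1428]
eef_rot: [-0.015, -0.024, 1.0, -0.009]
force: [-1.3, -0.3, 0.5]
grip_width: 1.002
```

```bash
python3 st.py;  python3 - <<'E'
from h import *
for n in('side',):
    p,d=grab_frame(n); u,v=proj(n,[.6,-.04,.11]).astype(int); cv2.imwrite(f'pics/{n}4.png',cv2.resize(p[v-45:v+45,u-55:u+55,::-1],None,fx=6,fy=6,interpolation=cv2.INTER_CUBIC))
E
```

```text
t 8.5 pos [ 0.5955 -0.0375  0.1428] yaw(y) 92.77 z [-0.0305 -0.0181 -0.9994] q [-0.09  0.22  1.86 -0.02  1.09 -1.7 ] F [-1.3 -0.3  0.5] T [ 0.02 -0.05  0.03] w 1.002
```

View pics/side4.png

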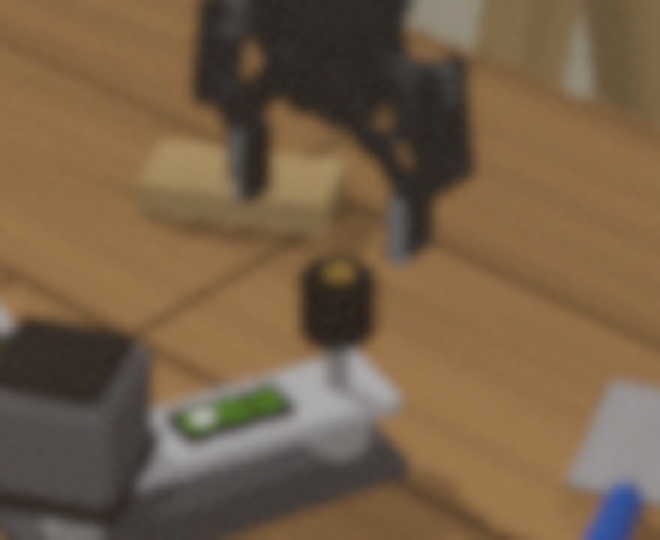

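Call:
carry_out --plan '[[[0.02, -0.005, -0.07], 0], [[0.01, 0, -0.07], 0], [[0, 0, -0.055], 0], [[0, 0, 0], 0]]'

```text
time_s: 9.05
eef_pos: [0.6057, -0.0384, 0.0942]
eef_rot: [-0.013, -0.024, 1.0, -0.009]
force: [-0.6, -0.5, -0.4]
grip_width: 1.0
```

```bash
python3 st.py
```

```text
t 9.05 pos [ 0.6057 -0.0384  0.0942] yaw(y) 92.8 z [-0.0248 -0.0185 -0.9995] q [-0.09  0.29  1.88 -0.02  1.   -1.7 ] F [-0.6 -0.5 -0.4] T [0.03 0.01 0.01] w 1.0
```

Call:
carry_out --plan '[[[-0.016, -0.006, 0], 0], [[0, 0, 0], 0]]'

```text
time_s: 9.3
eef_pos: [0.6018, -0.0401, 0.0946]
eef_rot: [-0.012, -0.024, 1.0, -0.009]
force: [-0.6, -0.1, 1.1]
grip_width: 1.002
```

Call:
carry_out --plan '[[[0, 0, 0], 0], [[0, 0, 0], 0], [[0, 0, 0], 0], [[0, 0, 0], 0], [[0, 0, 0], 0], [[0, 0, 0], 0]]' --hand 1

```text
time_s: 10.05
eef_pos: [0.6028, -0.04, 0.0965]
eef_rot: [-0.011, -0.024, 1.0, -0.009]
force: [-0.0, 0.2, -0.6]
grip_width: 0.405
```

```bash
python3 st.py
```

```text
t 10.05 pos [ 0.6028 -0.04    0.0965] yaw(y) 92.81 z [-0.0214 -0.0184 -0.9996] q [-0.1   0.28  1.88 -0.02  1.   -1.7 ] F [-0.   0.2 -0.6] T [0.14 0.05 0.11] w 0.405
```

Gripped. Turning clockwise by about 100° first.

Call:
carry_out --plan '[[[0, 0, 0], -0.1], [[0, 0, 0], -0.1], [[0, 0, 0], -0.1], [[0, 0, 0], -0.1]]'

```text
time_s: 10.55
eef_pos: [0.6025, -0.0413, 0.0963]
eef_rot: [-0.014, 0.294, 0.956, -0.007]
force: [-1.2, -1.1, 1.1]
grip_width: 0.405
```

Call:
carry_out --plan '[[[0, 0, 0], -0.1], [[0, 0, 0], -0.1], [[0, 0, 0], -0.1], [[0, 0, 0], -0.1], [[0, 0, 0], -0.1], [[0, 0, 0], -0.1], [[0, 0, 0], -0.1], [[0, 0, 0], 0]]'

```text
time_s: 11.55
eef_pos: [0.5997, -0.043, 0.0955]
eef_rot: [-0.017, 0.761, 0.648, -0.001]
force: [0.1, 0.8, 1.3]
grip_width: 0.403
```

```bash
python3 st.py; python3 vi.py t4|tail -4
```

```text
t 11.55 pos [ 0.5997 -0.043   0.0955] yaw(y) -9.19 z [-0.0239  0.0255 -0.9994] q [-0.13  0.28  1.89  0.03  1.    0.02] F [0.1 0.8 1.3] T [ 0.18 -0.08 -0.14] w 0.403
t4 L [(array([0.59892526, 0.38483146]), np.int32(2047))]
   minima [(-27.5, 33), (-10.0, 86), (11.0, 74), (27.25, 34)]
t4 R [(array([-28.54602888,   5.43140794]), np.int32(277))]
   minima [(-26.75, 74), (-16.0, 83), (-11.0, 82), (-10.75, 82), (-10.5, 82), (-3.25, 84), (1.0, 85), (5.25, 83), (9.5, 84), (9.75, 84), (15.0, 84), (20.0, 83), (23.75, 82), (31.75, 80)]
```

View pics/t4_v.png

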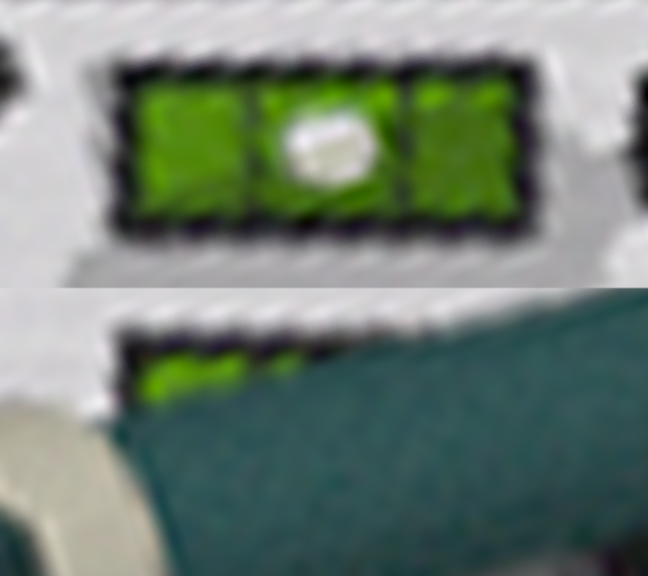

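Call:
carry_out --plan '[[[0, 0, 0], -0.11], [[0, 0, 0], -0.1], [[0, 0, 0], 0]]'

```text
time_s: 11.98
eef_pos: [0.5988, -0.0429, 0.0953]
eef_rot: [-0.018, 0.857, 0.515, 0.001]
force: [-0.4, 1.5, 1.4]
grip_width: 0.405
```

Call:
carry_out --plan '[[[0, 0, 0], 0], [[0, 0, 0], 0], [[0, 0, 0], 0], [[0, 0, 0], 0]]' --hand -1

```text
time_s: 12.48
eef_pos: [0.5995, -0.0433, 0.095]
eef_rot: [-0.017, 0.855, 0.519, 0.001]
force: [-0.0, 0.4, 0.2]
grip_width: 1.0
```

Call:
carry_out --plan '[[[0, 0, 0.08], 0], [[0, 0, 0.1], 0], [[0, 0, 0.12], 0], [[0, 0, 0.12], 0], [[0, -0.12, 0.12], 0], [[0, -0.2, 0], 0], [[0, -0.2, 0], 0], [[0, 0, 0], 0]]'

```text
time_s: 13.48
eef_pos: [0.6015, -0.1766, 0.2478]
eef_rot: [-0.012, 0.854, 0.521, 0.006]
force: [-0.4, 1.2, 0.5]
grip_width: 0.998
```

```bash
python3 st.py; python3 vi.py t5|tail -4
```

```text
t 13.47 pos [ 0.6015 -0.1766  0.2478] yaw(y) -27.23 z [-0.0033  0.0265 -0.9996] q [-0.34  0.18  1.71  0.03  1.26  0.13] F [-0.4  1.2  0.5] T [-0.02 -0.02  0.04] w 0.998
t5 L [(array([0.67125307, 0.30307125]), np.int32(2035))]
   minima [(-27.5, 31), (-10.0, 80), (10.75, 71), (19.0, 103), (27.25, 31)]
t5 R [(array([-29.50932203,   0.52627119]), np.int32(295)), (array([ 1.09007526, -1.12241298]), np.int32(2126))]
   minima [(-27.0, 37), (-9.25, 77), (11.5, 76), (28.25, 44)]
```

View pics/t5_v.png

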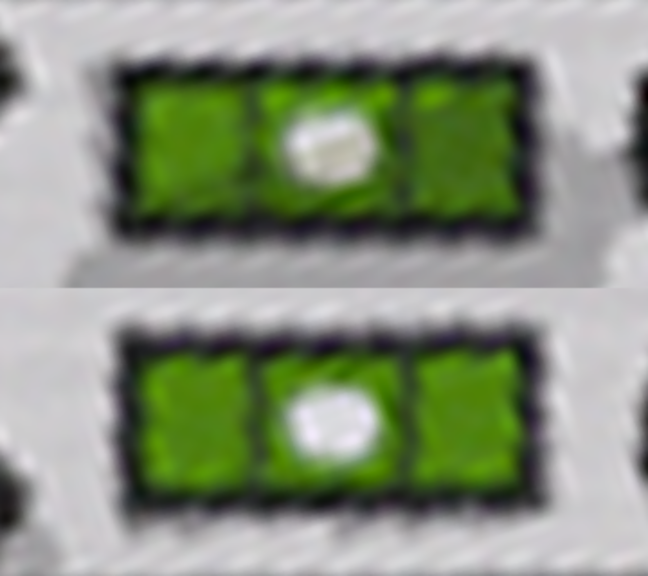

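Both bubbles sit midway between their lines, with offsets under 0.5 mm, and the gripper is clear of the stand. Handing in.

```bash
python3 -c "
from bench import *
print(hand_in())"
```

```text
the job is handed in; nothing more can be done
None
```

Both bubbles now sit midway between their lines, and the job is handed in. I turned the left screw about 108° anticlockwise and the right screw about 120° clockwise, letting go and lifting clear after each.

- **Bubbles:** the last top picture, taken with the gripper open and clear, showed the left bubble about 0.3 mm and the right about 0.1 mm from the middle of its lines. The limit is 4 mm.
- **Left after the right:** the left bubble stayed centred while I turned the right screw.
- **Right screw turned unseen:** the arm hid the right vial from the top camera during the turn. I set the last 19° from the starting measurement and confirmed the result only after release.
- **Forces and time:** the forces I read after each move stayed below about 3 N. The arm was finished by 13.5 s.
- **Loose objects:** the arm's path stayed above the screwdriver, scraper and offcut, and no contact showed. I did not measure their positions again at the end.
- **Disagreement:** at the start, the two cameras disagreed by about 2 pixels on the height of the left knob. This did not affect the grasp.

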